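Put the microscope objectives away in their case

TASK

Put the three loose microscope objectives away in the black case, each standing upright, lens up, on the floor of the well made for it: the slim one in the narrow well, the middle-sized one in the middle-sized well, the stout one in the wide well. Leave the eyepiece, the balance weight and the plain post cap standing where they are on the mat.

Things in the scene. Friction and masses are not known exactly. Their poses are not given: they have to be found in the camera images.
- objective_slim: The slim objective, loose, about 70 g: aluminium barrel 24 mm across, straight for its lower 44 mm, black band near the foot, tapering steel nose with a small lens on top, 62 mm tall. Stands lens up on the 3 mm thick blue mat, 70 mm or more from the next (centres); unlisted things on the mat are under 14 mm tall. Origin: centre of its underside; z up.
- objective_middle: The middle objective, loose, about 110 g: aluminium barrel 34 mm across, straight for its lower 38 mm, black band near the foot, tapering steel nose with a small lens on top, 52 mm tall. Stands lens up on the 3 mm thick blue mat, 70 mm or more from the next (centres); unlisted things on the mat are under 14 mm tall. Origin: centre of its underside; z up.
- objective_stout: The stout objective, loose, about 160 g: aluminium barrel 46 mm across, straight for its lower 32 mm, black band near the foot, tapering steel nose with a small lens on top, 42 mm tall. Stands lens up on the 3 mm thick blue mat, 70 mm or more from the next (centres); unlisted things on the mat are under 14 mm tall. Origin: centre of its underside; z up.
- well_narrow: The narrow well, fixed in the black case: a round grey plastic cup 44 mm in inner and 52 mm in outer diameter, 12 mm high with a 3 mm floor. Origin: centre of its underside, on the case's floor 5 mm above the table; a thing standing in it has its underside 3 mm above this. The three wells stand in a row, 95 mm apart, in any order. z up; x across the row.
- well_middle: The middle well, fixed in the black case: a round grey plastic cup 56 mm in inner and 64 mm in outer diameter, 12 mm high with a 3 mm floor. Origin: centre of its underside, on the case's floor 5 mm above the table; a thing standing in it has its underside 3 mm above this. The three wells stand in a row, 95 mm apart, in any order. z up; x across the row.
- well_wide: The wide well, fixed in the black case: a round grey plastic cup 70 mm in inner and 78 mm in outer diameter, 12 mm high with a 3 mm floor. Origin: centre of its underside, on the case's floor 5 mm above the table; a thing standing in it has its underside 3 mm above this. The three wells stand in a row, 95 mm apart, in any order. z up; x across the row.
- case: The shallow open black plastic carrying case that holds the three wells, fixed on the table on the other side from the mat: 120 mm (x, across) by 310 mm (y, along the row of wells), 16 mm high, walls and floor 5 mm thick. Origin: centre of its underside; z up.
- eyepiece: Look-alike, loose: an eyepiece, steel barrel 30 mm in diameter and 34 mm high under a wider black eyecup 40 mm in diameter, 56 mm tall, broad glass on top, standing on the mat. Origin: centre of its underside, z up.
- balance_weight: Look-alike, loose: a steel balance weight, 38 mm in diameter, with a narrow neck and a 24 mm knob on top, 52 mm tall, no lens and no black band, standing on the mat. Origin: centre of its underside, z up.
- post_cap: Look-alike, loose: a plain bare steel post cap, a smooth cylinder 34 mm in diameter and 48 mm tall with a small bevel at the flat top, no lens and no black band, standing on the mat. Origin: centre of its underside, z up.

How it is judged:
By the outcome, as a careful person would: the job done as asked, in the order asked, and still so for the second after the job is handed in, with the robot touching nothing.
It also fails if it takes over 83 s, if anything falls off the work surface, if the arm or the gripper's body presses on something with over 40 N, if the wrist force passes 120 N, or if a joint passes its speed limit or range.

ROBOT

A 7-joint arm with a two-finger parallel gripper is mounted at the origin on the work surface. World frame = base frame: x ahead of the robot, y to its left, z up, the work surface at z = 0. Lengths are in m, angles in rad, forces in N, time in s.
With the tool pointing down it reaches from about 0.425 to 0.925 m from the base axis. Payload 6.8 kg.
Tool frame: the origin (TCP) lies between the finger pads; the fingertips stand r.tcp_to_tips ahead of it and the grasp point (between the pads) lies 3 mm ahead of it (r.tcp_to_tips is the distance from the TCP to the fingertips, in m); z points along the fingers, y is the line along which they close (so a half turn about z gives the same grasp; the last joint's range is limited). The gripper opens to 85 mm and grips with 20 to 120 N. Pads are 22 mm wide; open, the fingers measure 114 mm over their backs; the gripper's body (76 mm by 85 mm) begins 54 mm behind the grasp point. The pads swing forward as they close: fully open they stand 13 mm farther back than shut.
Start: joints at [1.222, 0.477, 0.022, 1.555, -0.011, 1.109, -0.083], TCP at [0.161, -0.656, 0.253] pointing down, gripper open.
Joint ranges: [-2.96, 2.96], [-0.34, 2.1], [-1.41, 1.46], [0.24, 2.44], [-1.37, 4.51], [0.17, 1.92], [-2.96, 2.96]. Speed limits (rad/s): [2.39, 2.39, 3.14, 3.14, 3.14, 3.14, 3.14].

INTERFACE

Orientations are given as a rotation vector (axis times angle).
In Python, from bench import r gives the robot as it stands. The module is installed in compiled form; this text tells all that it offers.
- The arm moves only by the tool step_arm, never from a script. Its argument "moves" is a list of rows, each an object of numbers: "rx", "ry", "rz": the turn, a rotation vector about the tool's x, y, z in degrees; "dx", "dy", "dz": the shift along the tool's x, y, z in mm; "gripper": the opening, from -1 (shut) to 1 (fully open). In form: [{"rx": .., "ry": .., "rz": .., "dx": .., "dy": .., "dz": .., "gripper": ..}, ...]. A call has 1 to 20 rows; each row shifts and turns the commanded pose from where the row before left it, along the tool's axes as they then stand; what a row does not reach is not made up. A row lasts 1/8 s, in which the tool goes at most 62.5 mm and 10.7 degrees, less where a joint would pass 70% of its speed; a pose out of reach is approached as far as the arm can. A call is refused whole if a number of a shift passes 62.5 or a number of a turn 10.7, either way. A call with a gripper value outside its range is refused whole. The fingers move at their own pace and stop on an object; "grip_force" is the grip in N (left out, the last holds). Time passes only in rows, so rows that do not move let the fingers close. It gives the time, the measured TCP pose, the force, the opening and the grip force at its end, in the units of the state.
- r.get_obs(): the state, without advancing time (a new reading comes with each control period).
- r.grab_frame(name): name is "side" or "top"; returns the picture (400x640x3 uint8, blue, green, red); there is no depth.
- r.camera_info(name): a dict with "mtx" (3x3 intrinsics, pixels), "rvec" (rotation vector, rad) and "tvec" (3), from world to camera coordinates, as OpenCV has them. Camera axes: x right, y down, z forward; pixel columns grow to the right and rows downward; lengths in m; the calibration is good to about 2 mm. A picture is of the moment at which its call begins. camera_info takes no time and is no camera call.
- r.hand_in(): hands the job in; it is judged then, once.
The state is a dict: "clock": time; "joints": joint angles; "qvel": joint speeds; "tau": joint torques, N m; "tcp_pos": TCP position; "orientation": TCP orientation; "contact_force": force on the tool from outside, world axes, zero at the start; "moment": the same for the moment, N m; "grip_width": finger opening in m; "gripper_force": force on a finger pad.
Only numpy, scipy, OpenCV 4.12 (cv2) and the standard library are available. Lean on these libraries where they do the work, as an engineer would, in place of code of your own. Each camera call takes 0.05 s, during which the arm holds its last target. There are 200 camera calls.

## Working session

There is one attempt and no reset: what is moved stays moved. The work goes in short steps, Python scripts to look and compute and a tool call to move; the robot and the scene stay as the last step left them, time stands still between calls to the robot, and variables do not carry over. Pictures are saved under pics/ and viewed, at most 14 in all, crops included, and the job is handed in when it is done.

Besides the shell and the picture viewer there is one more tool, called after "Emit:" by a JSON object that holds its "api" and its "payload". step_arm: Moves the arm, as the interface text tells. Its arguments: {"type":"object","properties":{"moves":{"type":"array","items":{"type":"object","properties":{"rx":{"type":"number"},"ry":{"type":"number"},"rz":{"type":"number"},"dx":{"type":"number"},"dy":{"type":"number"},"dz":{"type":"number"},"gripper":{"type":"number"}}}},"grip_force":{"type":"number"}},"required":["moves"]}

```bash
mkdir -p pics
python3 - <<'E'
from bench import r
import cv2,numpy as np
o=r.get_obs()
for k in('clock','tcp_pos','orientation','grip_width'):print(k,o[k])
print(r.tcp_to_tips)
print(cv2.Rodrigues(np.array(o['orientation'],float))[0].round(3))
for n in('top','side'):
    cv2.imwrite(f'pics/{n}0.png',r.grab_frame(n)); c=r.camera_info(n)
    R=cv2.Rodrigues(np.array(c['rvec'],float))[0];print(n,c['mtx'],R.round(3),-R.T@np.array(c['tvec']).ravel())
E
```

```text
clock 0.0
tcp_pos [ 0.16082417 -0.65498354  0.25232928]
orientation [-3.11707325e+00 -3.77250488e-01  5.69252972e-04]
grip_width 0.08574938258530093
0.022
[[ 0.971  0.239 -0.001]
 [ 0.239 -0.971  0.002]
 [-0.    -0.002 -1.   ]]
top [[449.27062725   0.         322.45589641]
 [  0.         449.27062725 196.14295055]
 [  0.           0.           1.        ]] [[-0.002 -1.     0.006]
 [-0.983  0.001 -0.184]
 [ 0.184 -0.006 -0.983]] [ 0.39664916 -0.01729478  0.92174945]
side [[417.64843592   0.         316.2889727 ]
 [  0.         417.64843592 205.20446834]
 [  0.           0.           1.        ]] [[-0.855 -0.519  0.021]
 [-0.28   0.425 -0.861]
 [ 0.437 -0.741 -0.509]] [0.10662582 0.77755813 0.55488994]
```

View pics/top0.png

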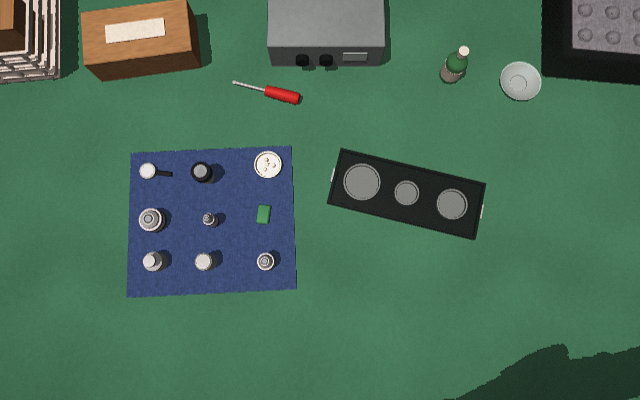

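View pics/side0.png

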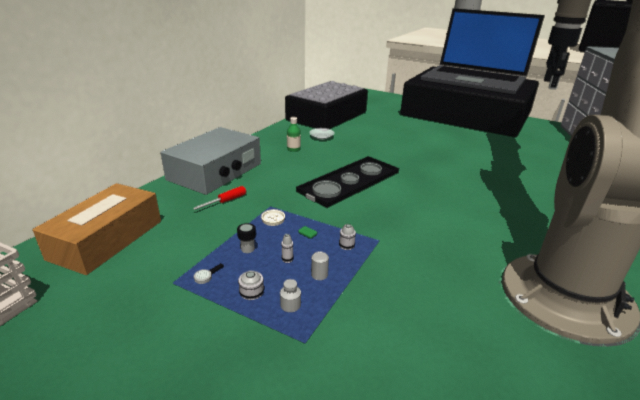

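```bash
cat > h.py <<'E'
import cv2,numpy as np
from bench import r
def ray(n,uv,z):
    c=r.camera_info(n);R=cv2.Rodrigues(np.array(c['rvec'],float))[0];C=-R.T@np.array(c['tvec'],float).ravel()
    d=R.T@np.linalg.inv(c['mtx'])@np.array([*uv,1.]);return C+d*(z-C[2])/d[2]
E
python3 - <<'E'
from h import *
t=cv2.imread('pics/top0.png');s=cv2.imread('pics/side0.png')
a=cv2.resize(t[200:280,130:290],None,fx=5,fy=5,interpolation=cv2.INTER_CUBIC)[:300*2]
cv2.imwrite('pics/ct.png',a)
cv2.imwrite('pics/cs.png',cv2.resize(s[215:315,220:370],None,fx=5,fy=5,interpolation=cv2.INTER_CUBIC))
g=cv2.cvtColor(t,cv2.COLOR_BGR2GRAY)
m=np.zeros_like(g);m[150:240,330:485]=((g>65)&(t[...,1]<t[...,2]*1.15+5)).astype(np.uint8)[150:240,330:485]*255
for c in cv2.findContours(m,cv2.RETR_EXTERNAL,cv2.CHAIN_APPROX_NONE)[0]:
    if cv2.contourArea(c)>200:
        e=cv2.fitEllipse(c);p=ray('top',e[0],.017);print('well',e,p.round(4))
hsv=cv2.cvtColor(t,cv2.COLOR_BGR2HSV)
b=((hsv[...,1]<90)).astype(np.uint8)*255;q=np.zeros_like(b);q[155:290,132:290]=b[155:290,132:290]
for c in cv2.findContours(q,cv2.RETR_EXTERNAL,cv2.CHAIN_APPROX_NONE)[0]:
    if cv2.contourArea(c)>60:
        x,rad=cv2.minEnclosingCircle(c);print('obj',np.round(x,1),round(rad,1),cv2.boundingRect(c),ray('top',x,.035).round(3))
E
```

```text
well ((451.8127136230469, 203.59762573242188), (29.550872802734375, 30.841928482055664), 131.93666076660156) [ 0.5505 -0.2872  0.017 ]
well ((406.32550048828125, 192.30638122558594), (23.956398010253906, 24.498931884765625), 147.9769744873047) [ 0.5741 -0.1949  0.017 ]
well ((361.41058349609375, 181.3495330810547), (36.300167083740234, 36.81110763549805), 115.18731689453125) [ 0.5972 -0.103   0.017 ]
obj [265.9 261.3] 9.8 (257, 252, 19, 19) [0.433 0.088 0.035]
obj [205.5 261.5] 11.6 (194, 252, 24, 19) [0.433 0.206 0.035]
obj [154.6 261. ] 12.6 (142, 251, 26, 21) [0.434 0.305 0.035]
obj [210.5 219.5] 8.7 (202, 212, 17, 15) [0.516 0.2   0.035]
obj [152.1 220. ] 14.2 (138, 208, 29, 25) [0.515 0.316 0.035]
obj [202.5 173. ] 12.6 (191, 162, 24, 22) [0.611 0.22  0.035]
obj [155. 172.] 16.3 (139, 162, 33, 18) [0.613 0.316 0.035]
obj [267.5 164.1] 14.1 (254, 155, 28, 24) [0.629 0.089 0.035]
```

View pics/ct.png

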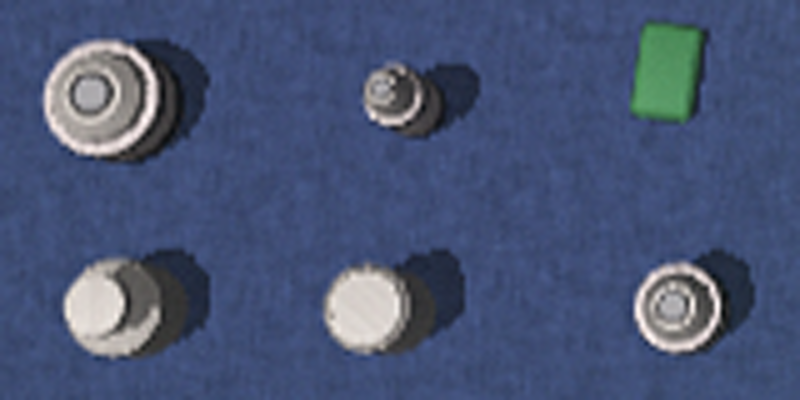

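View pics/cs.png

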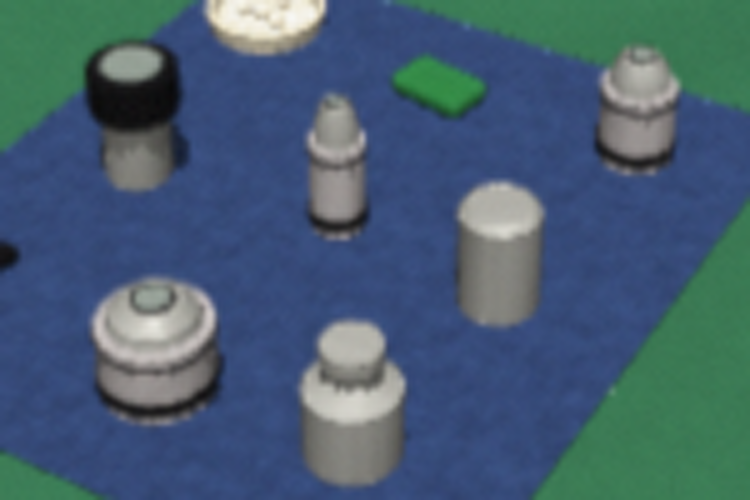

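The top view shows the objectives: stout at about (150,220), slim at (208,219) and middle at (266,262). The weight, post cap and eyepiece are at (152,261), (204,262) and (201,172). The wells are wide at (361,181), narrow at (406,192) and middle at (452,204). The side view agrees.

Run:
```python
from h import *
for n,t,s,z in(('slim',(392.5,99),(337,147),.047),('mid',(678,308),(638,92),.041),('stout',(102,98),(155,328),.035)):
    print(n,ray('top',(t[0]/5+129.6,t[1]/5+199.6),z).round(4),ray('side',(s[0]/5+219.6,s[1]/5+214.6),z).round(4))
print('sliplens',ray('top',(381/5+129.6,91/5+199.6),.065).round(4),'midlens',ray('top',(672/5+129.6,306/5+199.6),.055).round(4))
```

```text
slim [0.5145 0.2017 0.047 ] [0.5122 0.2048 0.047 ]
mid [0.4334 0.0889 0.041 ] [0.4303 0.0933 0.041 ]
stout [0.5167 0.3199 0.035 ] [0.5134 0.3226 0.035 ]
sliplens [0.5152 0.2017 0.065 ] midlens [0.4336 0.0895 0.055 ]
```

Emit:
{"api": "step_arm", "payload": {"moves": [{"gripper": 1,"dx": 45,"dy": -30},{"dx": 45,"dy": -30},{"dx": 45,"dy": -30},{"dx": 45,"dy": -30},{"dx": 45,"dy": -30},{"dx": 45,"dy": -30},{"dx": 45,"dy": -30},{"dx": 45,"dy": -30},{},{}], "grip_force": 40}}

```text
invalid input at $.moves[0]: expected keys rx, ry, rz, dx, dy, dz, gripper
```

Emit:
{"api": "step_arm", "payload": {"moves": [{"rx": 0,"ry": 0,"rz": 0,"dx": 46,"dy": -25,"dz": 0,"gripper": 1},{"rx": 0,"ry": 0,"rz": 0,"dx": 46,"dy": -25,"dz": 0,"gripper": 1},{"rx": 0,"ry": 0,"rz": 0,"dx": 46,"dy": -25,"dz": 0,"gripper": 1},{"rx": 0,"ry": 0,"rz": 0,"dx": 46,"dy": -25,"dz": 0,"gripper": 1},{"rx": 0,"ry": 0,"rz": 0,"dx": 46,"dy": -25,"dz": 0,"gripper": 1},{"rx": 0,"ry": 0,"rz": 0,"dx": 46,"dy": -25,"dz": 0,"gripper": 1},{"rx": 0,"ry": 0,"rz": 0,"dx": 46,"dy": -25,"dz": 0,"gripper": 1},{"rx": 0,"ry": 0,"rz": 0,"dx": 46,"dy": -25,"dz": 0,"gripper": 1},{"rx": 0,"ry": 0,"rz": 0,"dx": 46,"dy": -25,"dz": 0,"gripper": 1},{"rx": 0,"ry": 0,"rz": 0,"dx": 46,"dy": -25,"dz": 0,"gripper": 1},{"rx": 0,"ry": 0,"rz": 0,"dx": 0,"dy": 0,"dz": 0,"gripper": 1},{"rx": 0,"ry": 0,"rz": 0,"dx": 0,"dy": 0,"dz": 0,"gripper": 1}], "grip_force": 40}}

```text
clock: 1.6
tcp_pos: [0.5475, -0.3034, 0.2528]
orientation: [3.119, 0.377, -0.002]
contact_force: [-0.7, -0.6, 0.0]
grip_width: 0.0852
gripper_force: 0.0
```

Motion tracks well. Now over the slim one.

Emit:
{"api": "step_arm", "payload": {"moves": [{"rx": 0,"ry": 0,"rz": 0,"dx": 9,"dy": -50,"dz": 0,"gripper": 1},{"rx": 0,"ry": 0,"rz": 0,"dx": 9,"dy": -50,"dz": 0,"gripper": 1},{"rx": 0,"ry": 0,"rz": 0,"dx": 9,"dy": -50,"dz": 0,"gripper": 1},{"rx": 0,"ry": 0,"rz": 0,"dx": 9,"dy": -50,"dz": 0,"gripper": 1},{"rx": 0,"ry": 0,"rz": 0,"dx": 9,"dy": -50,"dz": 0,"gripper": 1},{"rx": 0,"ry": 0,"rz": 0,"dx": 9,"dy": -50,"dz": 0,"gripper": 1},{"rx": 0,"ry": 0,"rz": 0,"dx": 9,"dy": -50,"dz": 0,"gripper": 1},{"rx": 0,"ry": 0,"rz": 0,"dx": 9,"dy": -50,"dz": 0,"gripper": 1},{"rx": 0,"ry": 0,"rz": 0,"dx": 9,"dy": -50,"dz": 0,"gripper": 1},{"rx": 0,"ry": 0,"rz": 0,"dx": 9,"dy": -50,"dz": 0,"gripper": 1},{"rx": 0,"ry": 0,"rz": 0,"dx": 0,"dy": 0,"dz": 0,"gripper": 1},{"rx": 0,"ry": 0,"rz": 0,"dx": 0,"dy": 0,"dz": 0,"gripper": 1}]}}

```text
clock: 3.1
tcp_pos: [0.5166, 0.2019, 0.253]
orientation: [3.118, 0.373, -0.001]
contact_force: [-0.5, -1.0, 0.1]
grip_width: 0.0855
gripper_force: 0.0
```

```bash
cat >> h.py <<'E'
def go(P):
    o=r.get_obs();R=cv2.Rodrigues(np.array(o['orientation'],float))[0]
    print('tcp',np.round(o['tcp_pos'],4),'shift mm',(R.T@(np.array(P)-o['tcp_pos'])*1000).round(1),'q',np.round(o['joints'],2),'z',R[:,2].round(3),R[:,1].round(3))
E
python3 - <<'E'
from h import *
go([.514,.203,.033])
E
```

```text
tcp [0.5166 0.2019 0.253 ] shift mm [ -2.2  -2.  220. ] q [-0.16  0.31 -0.4   1.82  0.14  1.04 -1.94] z [-0.    -0.001 -1.   ] [ 0.236 -0.972  0.001]
```

Emit:
{"api": "step_arm", "payload": {"moves": [{"rx": 0,"ry": 0,"rz": 0,"dx": -2,"dy": -2,"dz": 50,"gripper": 1},{"rx": 0,"ry": 0,"rz": 0,"dx": 0,"dy": 0,"dz": 50,"gripper": 1},{"rx": 0,"ry": 0,"rz": 0,"dx": 0,"dy": 0,"dz": 40,"gripper": 1},{"rx": 0,"ry": 0,"rz": 0,"dx": 0,"dy": 0,"dz": 30,"gripper": 1},{"rx": 0,"ry": 0,"rz": 0,"dx": 0,"dy": 0,"dz": 25,"gripper": 1},{"rx": 0,"ry": 0,"rz": 0,"dx": 0,"dy": 0,"dz": 19,"gripper": 1},{"rx": 0,"ry": 0,"rz": 0,"dx": 0,"dy": 0,"dz": 0,"gripper": 1},{"rx": 0,"ry": 0,"rz": 0,"dx": 0,"dy": 0,"dz": 0,"gripper": 1},{"rx": 0,"ry": 0,"rz": 0,"dx": 0,"dy": 0,"dz": 0,"gripper": 1}]}}

```text
clock: 4.22
tcp_pos: [0.5146, 0.2057, 0.0404]
orientation: [-3.118, -0.377, -0.003]
contact_force: [-0.1, 0.2, 0.3]
grip_width: 0.0855
gripper_force: 0.0
```

Run:
```python
from h import *
go([.514,.203,.039])
s=r.grab_frame('side');cv2.imwrite('pics/s1.png',cv2.resize(s[180:300,220:380],None,fx=5,fy=5))
```

```text
tcp [0.5146 0.2057 0.0404] shift mm [-1.3  2.4  1.4] q [-0.25  0.59 -0.31  1.98  0.3   0.61 -2.09] z [ 0.002  0.001 -1.   ] [ 0.238 -0.971 -0.   ]
```

View pics/s1.png

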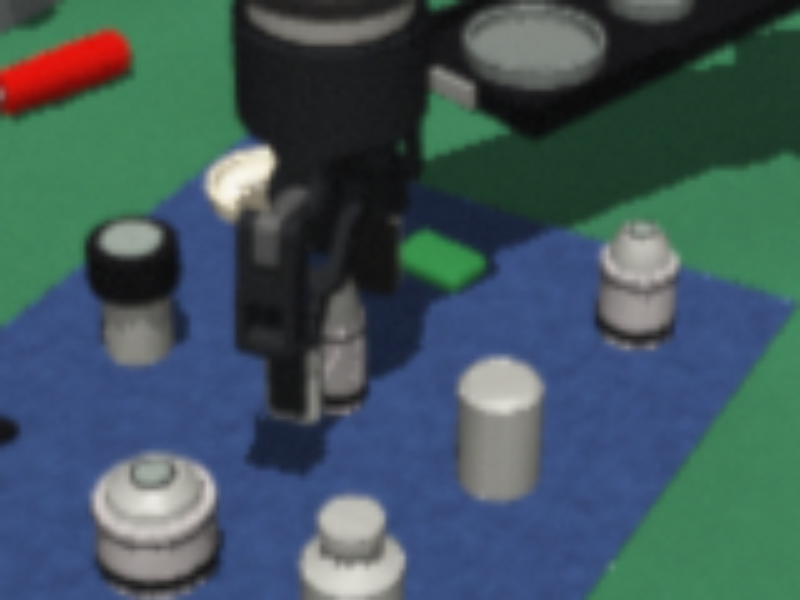

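The side view shows the slim barrel, with its foot at about (340,405), standing between the open fingers. Closing.

Emit:
{"api": "step_arm", "payload": {"moves": [{"rx": 0,"ry": 0,"rz": 0,"dx": -1,"dy": 2,"dz": 1,"gripper": -1},{"rx": 0,"ry": 0,"rz": 0,"dx": 0,"dy": 0,"dz": 0,"gripper": -1},{"rx": 0,"ry": 0,"rz": 0,"dx": 0,"dy": 0,"dz": 0,"gripper": -1},{"rx": 0,"ry": 0,"rz": 0,"dx": 0,"dy": 0,"dz": 0,"gripper": -1},{"rx": 0,"ry": 0,"rz": 0,"dx": 0,"dy": 0,"dz": 0,"gripper": -1},{"rx": 0,"ry": 0,"rz": 0,"dx": 0,"dy": 0,"dz": 0,"gripper": -1},{"rx": 0,"ry": 0,"rz": 0,"dx": 0,"dy": 0,"dz": 0,"gripper": -1},{"rx": 0,"ry": 0,"rz": 0,"dx": 0,"dy": 0,"dz": 0,"gripper": -1},{"rx": 0,"ry": 0,"rz": 0,"dx": 0,"dy": 0,"dz": 0,"gripper": -1},{"rx": 0,"ry": 0,"rz": 0,"dx": 0,"dy": 0,"dz": 0,"gripper": -1}], "grip_force": 40}}

```text
clock: 5.52
tcp_pos: [0.5134, 0.2033, 0.0384]
orientation: [3.119, 0.377, 0.0]
contact_force: [-0.6, -1.3, 4.9]
grip_width: 0.0231
gripper_force: 39.1
```

Run:
```python
from h import *
go([.5741,-.1949,.15])
```

```text
tcp [0.5134 0.2033 0.0384] shift mm [ -36.   401.2 -111.6] q [-0.25  0.59 -0.31  1.98  0.31  0.61 -2.09] z [ 0. -0. -1.] [ 0.238 -0.971  0.   ]
```

Emit:
{"api": "step_arm", "payload": {"moves": [{"rx": 0,"ry": 0,"rz": 0,"dx": 0,"dy": 0,"dz": -20,"gripper": -1},{"rx": 0,"ry": 0,"rz": 0,"dx": 0,"dy": 0,"dz": -40,"gripper": -1},{"rx": 0,"ry": 0,"rz": 0,"dx": 0,"dy": 0,"dz": -52,"gripper": -1},{"rx": 0,"ry": 0,"rz": 0,"dx": -2,"dy": 20,"dz": 0,"gripper": -1},{"rx": 0,"ry": 0,"rz": 0,"dx": -4,"dy": 40,"dz": 0,"gripper": -1},{"rx": 0,"ry": 0,"rz": 0,"dx": -4,"dy": 45,"dz": 0,"gripper": -1},{"rx": 0,"ry": 0,"rz": 0,"dx": -4,"dy": 45,"dz": 0,"gripper": -1},{"rx": 0,"ry": 0,"rz": 0,"dx": -4,"dy": 45,"dz": 0,"gripper": -1},{"rx": 0,"ry": 0,"rz": 0,"dx": -4,"dy": 45,"dz": 0,"gripper": -1},{"rx": 0,"ry": 0,"rz": 0,"dx": -4,"dy": 45,"dz": 0,"gripper": -1},{"rx": 0,"ry": 0,"rz": 0,"dx": -4,"dy": 45,"dz": 0,"gripper": -1},{"rx": 0,"ry": 0,"rz": 0,"dx": -4,"dy": 45,"dz": 0,"gripper": -1},{"rx": 0,"ry": 0,"rz": 0,"dx": -2,"dy": 26,"dz": 0,"gripper": -1},{"rx": 0,"ry": 0,"rz": 0,"dx": 0,"dy": 0,"dz": 0,"gripper": -1},{"rx": 0,"ry": 0,"rz": 0,"dx": 0,"dy": 0,"dz": 0,"gripper": -1}]}}

```text
clock: 7.4
tcp_pos: [0.5738, -0.1933, 0.1498]
orientation: [-3.117, -0.379, 0.001]
contact_force: [0.4, 0.5, -0.7]
grip_width: 0.0227
gripper_force: 39.3
```

Run:
```python
from h import *
go([.5741,-.1949,.0445])
```

```text
tcp [ 0.5738 -0.1933  0.1498] shift mm [-1.000e-01  1.800e+00  1.053e+02] q [ 0.43  0.49 -0.28  1.8   0.17  0.87 -1.25] z [-0.001  0.001 -1.   ] [ 0.24  -0.971 -0.001]
```

Emit:
{"api": "step_arm", "payload": {"moves": [{"rx": 0,"ry": 0,"rz": 0,"dx": 0,"dy": 1,"dz": 40,"gripper": -1},{"rx": 0,"ry": 0,"rz": 0,"dx": 0,"dy": 0,"dz": 30,"gripper": -1},{"rx": 0,"ry": 0,"rz": 0,"dx": 0,"dy": 0,"dz": 20,"gripper": -1},{"rx": 0,"ry": 0,"rz": 0,"dx": 0,"dy": 0,"dz": 10,"gripper": -1},{"rx": 0,"ry": 0,"rz": 0,"dx": 0,"dy": 0,"dz": 3,"gripper": -1},{"rx": 0,"ry": 0,"rz": 0,"dx": 0,"dy": 0,"dz": 0,"gripper": -1},{"rx": 0,"ry": 0,"rz": 0,"dx": 0,"dy": 0,"dz": 0,"gripper": -1},{"rx": 0,"ry": 0,"rz": 0,"dx": 0,"dy": 0,"dz": 0,"gripper": -1}]}}

```text
clock: 8.4
tcp_pos: [0.5747, -0.1959, 0.048]
orientation: [3.118, 0.377, 0.002]
contact_force: [0.7, 0.2, -0.6]
grip_width: 0.0226
gripper_force: 39.3
```

Run:
```python
from h import *
go([.5741,-.1949,.0440])
s=r.grab_frame('side');cv2.imwrite('pics/s2.png',cv2.resize(s[120:220,290:410],None,fx=5,fy=5))
```

```text
tcp [ 0.5747 -0.1959  0.048 ] shift mm [-0.3 -1.1  4. ] q [ 0.41  0.63 -0.24  1.85  0.23  0.68 -1.3 ] z [ 0.001 -0.    -1.   ] [ 0.238 -0.971  0.001]
```

View pics/s2.png

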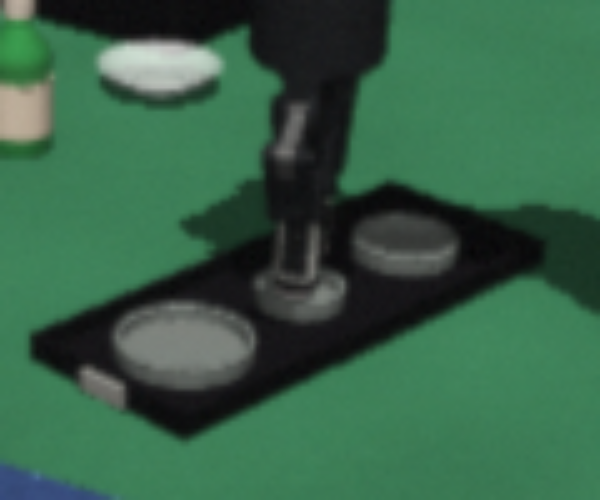

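The slim objective is in the narrow well, at about (300,285), just off the floor. Lower it gently.

Emit:
{"api": "step_arm", "payload": {"moves": [{"rx": 0,"ry": 0,"rz": 0,"dx": 0,"dy": 0,"dz": 2,"gripper": -1},{"rx": 0,"ry": 0,"rz": 0,"dx": 0,"dy": 0,"dz": 1,"gripper": -1},{"rx": 0,"ry": 0,"rz": 0,"dx": 0,"dy": 0,"dz": 1,"gripper": -1},{"rx": 0,"ry": 0,"rz": 0,"dx": 0,"dy": 0,"dz": 0,"gripper": -1},{"rx": 0,"ry": 0,"rz": 0,"dx": 0,"dy": 0,"dz": 0,"gripper": -1}]}}

```text
clock: 9.07
tcp_pos: [0.5742, -0.1957, 0.0435]
orientation: [3.119, 0.377, -0.0]
contact_force: [-1.7, 0.0, 3.4]
grip_width: 0.0227
gripper_force: 39.7
```

Emit:
{"api": "step_arm", "payload": {"moves": [{"rx": 0,"ry": 0,"rz": 0,"dx": 0,"dy": 0,"dz": 0,"gripper": -0.3},{"rx": 0,"ry": 0,"rz": 0,"dx": 0,"dy": 0,"dz": 0,"gripper": 0},{"rx": 0,"ry": 0,"rz": 0,"dx": 0,"dy": 0,"dz": 0,"gripper": 0.5},{"rx": 0,"ry": 0,"rz": 0,"dx": 0,"dy": 0,"dz": 0,"gripper": 1},{"rx": 0,"ry": 0,"rz": 0,"dx": 0,"dy": 0,"dz": 0,"gripper": 1},{"rx": 0,"ry": 0,"rz": 0,"dx": 0,"dy": 0,"dz": 0,"gripper": 1},{"rx": 0,"ry": 0,"rz": 0,"dx": 0,"dy": 0,"dz": -20,"gripper": 1},{"rx": 0,"ry": 0,"rz": 0,"dx": 0,"dy": 0,"dz": -40,"gripper": 1},{"rx": 0,"ry": 0,"rz": 0,"dx": 0,"dy": 0,"dz": -50,"gripper": 1},{"rx": 0,"ry": 0,"rz": 0,"dx": 0,"dy": 0,"dz": 0,"gripper": 1},{"rx": 0,"ry": 0,"rz": 0,"dx": 0,"dy": 0,"dz": 0,"gripper": 1}]}}

```text
clock: 10.45
tcp_pos: [0.5742, -0.1958, 0.1541]
orientation: [3.118, 0.377, 0.001]
contact_force: [-0.3, -0.5, -0.0]
grip_width: 0.0853
gripper_force: 0.0
```

Run:
```python
from h import *
go([.432,.091,.12])
```

```text
tcp [ 0.5742 -0.1958  0.1541] shift mm [ -69.7 -312.4   33.9] q [ 0.44  0.49 -0.28  1.8   0.17  0.88 -1.25] z [ 0.001 -0.    -1.   ] [ 0.238 -0.971  0.001]
```

Emit:
{"api": "step_arm", "payload": {"moves": [{"rx": 0,"ry": 0,"rz": 0,"dx": -9,"dy": -39,"dz": 0,"gripper": 1},{"rx": 0,"ry": 0,"rz": 0,"dx": -9,"dy": -39,"dz": 0,"gripper": 1},{"rx": 0,"ry": 0,"rz": 0,"dx": -9,"dy": -39,"dz": 0,"gripper": 1},{"rx": 0,"ry": 0,"rz": 0,"dx": -9,"dy": -39,"dz": 0,"gripper": 1},{"rx": 0,"ry": 0,"rz": 0,"dx": -9,"dy": -39,"dz": 0,"gripper": 1},{"rx": 0,"ry": 0,"rz": 0,"dx": -9,"dy": -39,"dz": 0,"gripper": 1},{"rx": 0,"ry": 0,"rz": 0,"dx": -8,"dy": -39,"dz": 0,"gripper": 1},{"rx": 0,"ry": 0,"rz": 0,"dx": -8,"dy": -39,"dz": 0,"gripper": 1},{"rx": 0,"ry": 0,"rz": 0,"dx": 0,"dy": 0,"dz": 34,"gripper": 1},{"rx": 0,"ry": 0,"rz": 0,"dx": 0,"dy": 0,"dz": 0,"gripper": 1},{"rx": 0,"ry": 0,"rz": 0,"dx": 0,"dy": 0,"dz": 0,"gripper": 1}]}}

```text
clock: 11.82
tcp_pos: [0.4318, 0.0901, 0.1194]
orientation: [3.119, 0.376, -0.002]
contact_force: [0.4, -0.0, -0.7]
grip_width: 0.0853
gripper_force: 0.0
```

Run:
```python
from h import *
go([.432,.091,.036])
```

```text
tcp [0.4318 0.0901 0.1194] shift mm [ 0.5 -0.8 83.4] q [ 0.    0.32 -0.4   2.19  0.2   0.66 -1.87] z [-0.001 -0.    -1.   ] [ 0.238 -0.971  0.   ]
```

Emit:
{"api": "step_arm", "payload": {"moves": [{"rx": 0,"ry": 0,"rz": 0,"dx": 0,"dy": -1,"dz": 30,"gripper": 1},{"rx": 0,"ry": 0,"rz": 0,"dx": 0,"dy": 0,"dz": 25,"gripper": 1},{"rx": 0,"ry": 0,"rz": 0,"dx": 0,"dy": 0,"dz": 18,"gripper": 1},{"rx": 0,"ry": 0,"rz": 0,"dx": 0,"dy": 0,"dz": 11,"gripper": 1},{"rx": 0,"ry": 0,"rz": 0,"dx": 0,"dy": 0,"dz": 0,"gripper": 1},{"rx": 0,"ry": 0,"rz": 0,"dx": 0,"dy": 0,"dz": 0,"gripper": 1},{"rx": 0,"ry": 0,"rz": 0,"dx": 0,"dy": 0,"dz": 0,"gripper": -1},{"rx": 0,"ry": 0,"rz": 0,"dx": 0,"dy": 0,"dz": 0,"gripper": -1},{"rx": 0,"ry": 0,"rz": 0,"dx": 0,"dy": 0,"dz": 0,"gripper": -1},{"rx": 0,"ry": 0,"rz": 0,"dx": 0,"dy": 0,"dz": 0,"gripper": -1},{"rx": 0,"ry": 0,"rz": 0,"dx": 0,"dy": 0,"dz": 0,"gripper": -1},{"rx": 0,"ry": 0,"rz": 0,"dx": 0,"dy": 0,"dz": 0,"gripper": -1},{"rx": 0,"ry": 0,"rz": 0,"dx": 0,"dy": 0,"dz": 0,"gripper": -1},{"rx": 0,"ry": 0,"rz": 0,"dx": 0,"dy": 0,"dz": 0,"gripper": -1}], "grip_force": 40}}

```text
clock: 13.58
tcp_pos: [0.4318, 0.0915, 0.0357]
orientation: [3.119, 0.377, 0.001]
contact_force: [-0.8, -0.8, 6.3]
grip_width: 0.033
gripper_force: 39.2
```

Run:
```python
from h import *
go([.5505,-.2872,.155])
s=r.grab_frame('side');cv2.imwrite('pics/s3.png',cv2.resize(s[130:270,280:420],None,fx=4,fy=4))
```

```text
tcp [0.4318 0.0915 0.0357] shift mm [  25.1  396.1 -119.1] q [-0.08  0.48 -0.32  2.24  0.33  0.47 -1.99] z [ 0. -0. -1.] [ 0.238 -0.971  0.   ]
```

View pics/s3.png

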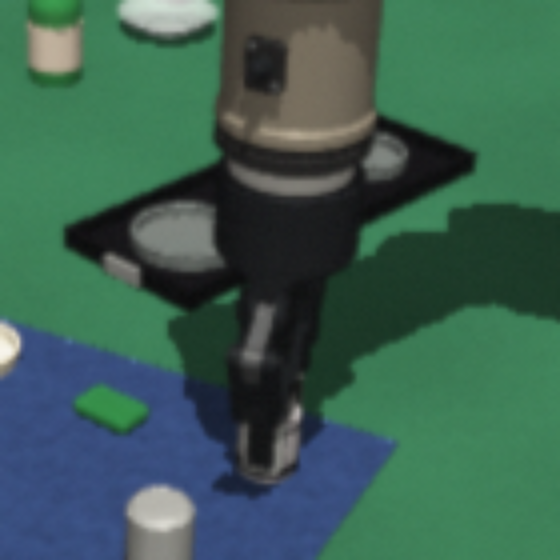

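The middle objective is gripped, with its foot visible below the fingers at about (265,475). Carry it.

Emit:
{"api": "step_arm", "payload": {"moves": [{"rx": 0,"ry": 0,"rz": 0,"dx": 0,"dy": 0,"dz": -20,"gripper": -1},{"rx": 0,"ry": 0,"rz": 0,"dx": 0,"dy": 0,"dz": -45,"gripper": -1},{"rx": 0,"ry": 0,"rz": 0,"dx": 0,"dy": 0,"dz": -54,"gripper": -1},{"rx": 0,"ry": 0,"rz": 0,"dx": 2,"dy": 20,"dz": 0,"gripper": -1},{"rx": 0,"ry": 0,"rz": 0,"dx": 2,"dy": 40,"dz": 0,"gripper": -1},{"rx": 0,"ry": 0,"rz": 0,"dx": 3,"dy": 45,"dz": 0,"gripper": -1},{"rx": 0,"ry": 0,"rz": 0,"dx": 3,"dy": 45,"dz": 0,"gripper": -1},{"rx": 0,"ry": 0,"rz": 0,"dx": 3,"dy": 45,"dz": 0,"gripper": -1},{"rx": 0,"ry": 0,"rz": 0,"dx": 3,"dy": 45,"dz": 0,"gripper": -1},{"rx": 0,"ry": 0,"rz": 0,"dx": 3,"dy": 45,"dz": 0,"gripper": -1},{"rx": 0,"ry": 0,"rz": 0,"dx": 3,"dy": 45,"dz": 0,"gripper": -1},{"rx": 0,"ry": 0,"rz": 0,"dx": 2,"dy": 45,"dz": 0,"gripper": -1},{"rx": 0,"ry": 0,"rz": 0,"dx": 1,"dy": 21,"dz": 0,"gripper": -1},{"rx": 0,"ry": 0,"rz": 0,"dx": 0,"dy": 0,"dz": 0,"gripper": -1},{"rx": 0,"ry": 0,"rz": 0,"dx": 0,"dy": 0,"dz": 0,"gripper": -1}]}}

```text
clock: 15.5
tcp_pos: [0.5502, -0.2848, 0.1541]
orientation: [-3.117, -0.381, 0.001]
contact_force: [0.1, 0.1, -1.0]
grip_width: 0.0329
gripper_force: 40.1
```

Run:
```python
from h import *
go([.5505,-.2872,.0407])
```

```text
tcp [ 0.5502 -0.2848  0.1541] shift mm [ -0.3   2.6 113.4] q [ 0.57  0.51 -0.26  1.77  0.16  0.89 -1.09] z [-0.001  0.002 -1.   ] [ 0.241 -0.971 -0.002]
```

Emit:
{"api": "step_arm", "payload": {"moves": [{"rx": 0,"ry": 0,"rz": 0,"dx": 0,"dy": 1,"dz": 45,"gripper": -1},{"rx": 0,"ry": 0,"rz": 0,"dx": 0,"dy": 0,"dz": 35,"gripper": -1},{"rx": 0,"ry": 0,"rz": 0,"dx": 0,"dy": 0,"dz": 20,"gripper": -1},{"rx": 0,"ry": 0,"rz": 0,"dx": 0,"dy": 0,"dz": 10,"gripper": -1},{"rx": 0,"ry": 0,"rz": 0,"dx": 0,"dy": 0,"dz": 1,"gripper": -1},{"rx": 0,"ry": 0,"rz": 0,"dx": 0,"dy": 0,"dz": 0,"gripper": -1},{"rx": 0,"ry": 0,"rz": 0,"dx": 0,"dy": 0,"dz": 0,"gripper": -1}]}}

```text
clock: 16.38
tcp_pos: [0.5512, -0.2884, 0.0444]
orientation: [3.118, 0.377, 0.002]
contact_force: [-0.2, -0.1, -1.2]
grip_width: 0.0329
gripper_force: 40.1
```

Emit:
{"api": "step_arm", "payload": {"moves": [{"rx": 0,"ry": 0,"rz": 0,"dx": 0,"dy": -1,"dz": 2,"gripper": -1},{"rx": 0,"ry": 0,"rz": 0,"dx": 0,"dy": 0,"dz": 1,"gripper": -1},{"rx": 0,"ry": 0,"rz": 0,"dx": 0,"dy": 0,"dz": 0,"gripper": -1},{"rx": 0,"ry": 0,"rz": 0,"dx": 0,"dy": 0,"dz": 0,"gripper": -1}]}}

```text
clock: 16.88
tcp_pos: [0.5504, -0.287, 0.0408]
orientation: [3.119, 0.377, 0.0]
contact_force: [-1.3, 1.0, 6.2]
grip_width: 0.0327
gripper_force: 40.7
```

On the floor (force 6 N up). Release and rise.

Emit:
{"api": "step_arm", "payload": {"moves": [{"rx": 0,"ry": 0,"rz": 0,"dx": 0,"dy": 0,"dz": 0,"gripper": 0},{"rx": 0,"ry": 0,"rz": 0,"dx": 0,"dy": 0,"dz": 0,"gripper": 0.3},{"rx": 0,"ry": 0,"rz": 0,"dx": 0,"dy": 0,"dz": 0,"gripper": 0.6},{"rx": 0,"ry": 0,"rz": 0,"dx": 0,"dy": 0,"dz": 0,"gripper": 1},{"rx": 0,"ry": 0,"rz": 0,"dx": 0,"dy": 0,"dz": 0,"gripper": 1},{"rx": 0,"ry": 0,"rz": 0,"dx": 0,"dy": 0,"dz": 0,"gripper": 1},{"rx": 0,"ry": 0,"rz": 0,"dx": 0,"dy": 0,"dz": -20,"gripper": 1},{"rx": 0,"ry": 0,"rz": 0,"dx": 0,"dy": 0,"dz": -40,"gripper": 1},{"rx": 0,"ry": 0,"rz": 0,"dx": 0,"dy": 0,"dz": -55,"gripper": 1},{"rx": 0,"ry": 0,"rz": 0,"dx": 0,"dy": 0,"dz": 0,"gripper": 1},{"rx": 0,"ry": 0,"rz": 0,"dx": 0,"dy": 0,"dz": 0,"gripper": 1}]}}

```text
clock: 18.25
tcp_pos: [0.5503, -0.2871, 0.1563]
orientation: [3.118, 0.377, 0.001]
contact_force: [0.3, 0.7, 0.2]
grip_width: 0.0854
gripper_force: 0.0
```

Run:
```python
from h import *
go([.5155,.321,.155])
```

```text
tcp [ 0.5503 -0.2871  0.1563] shift mm [ 111.1 -598.9    0.9] q [ 0.57  0.5  -0.26  1.76  0.16  0.89 -1.09] z [ 0.001 -0.001 -1.   ] [ 0.238 -0.971  0.001]
```

Emit:
{"api": "step_arm", "payload": {"moves": [{"rx": 0,"ry": 0,"rz": 0,"dx": 9,"dy": -50,"dz": 0,"gripper": 1},{"rx": 0,"ry": 0,"rz": 0,"dx": 9,"dy": -50,"dz": 0,"gripper": 1},{"rx": 0,"ry": 0,"rz": 0,"dx": 9,"dy": -50,"dz": 0,"gripper": 1},{"rx": 0,"ry": 0,"rz": 0,"dx": 9,"dy": -50,"dz": 0,"gripper": 1},{"rx": 0,"ry": 0,"rz": 0,"dx": 9,"dy": -50,"dz": 0,"gripper": 1},{"rx": 0,"ry": 0,"rz": 0,"dx": 9,"dy": -50,"dz": 0,"gripper": 1},{"rx": 0,"ry": 0,"rz": 0,"dx": 9,"dy": -50,"dz": 0,"gripper": 1},{"rx": 0,"ry": 0,"rz": 0,"dx": 9,"dy": -50,"dz": 0,"gripper": 1},{"rx": 0,"ry": 0,"rz": 0,"dx": 9,"dy": -50,"dz": 0,"gripper": 1},{"rx": 0,"ry": 0,"rz": 0,"dx": 10,"dy": -50,"dz": 0,"gripper": 1},{"rx": 0,"ry": 0,"rz": 0,"dx": 10,"dy": -50,"dz": 0,"gripper": 1},{"rx": 0,"ry": 0,"rz": 0,"dx": 10,"dy": -49,"dz": 0,"gripper": 1},{"rx": 0,"ry": 0,"rz": 0,"dx": 0,"dy": 0,"dz": 0,"gripper": 1},{"rx": 0,"ry": 0,"rz": 0,"dx": 0,"dy": 0,"dz": 0,"gripper": 1},{"rx": 0,"ry": 0,"rz": 0,"dx": 0,"dy": 0,"dz": 0,"gripper": 1}]}}

```text
clock: 20.12
tcp_pos: [0.5156, 0.3191, 0.1547]
orientation: [3.118, 0.374, -0.002]
contact_force: [-0.3, -0.7, -0.5]
grip_width: 0.0852
gripper_force: 0.0
```

Run:
```python
from h import *
go([.5155,.321,.032])
```

```text
tcp [0.5156 0.3191 0.1547] shift mm [  0.5  -2.1 122.6] q [-0.36  0.5  -0.4   1.79  0.24  0.9  -2.2 ] z [-0.001 -0.002 -1.   ] [ 0.236 -0.972  0.001]
```

Run:
```python
from h import *
c=r.camera_info('side')
for op,tc,base in((.033,(.4318,.0915),(280,130)),):
  for off in(.0165,.031):
    for z in(.008,.014,.02,.026):
      for w in(-.011,.011):
        P=np.array([tc[0]-.238*off+.971*w,tc[1]+.971*off+.238*w,z])
        p=cv2.projectPoints(P,np.array(c['rvec']),np.array(c['tvec']),c['mtx'],None)[0].ravel();print(off,z,w,((p-base)*4).round())
```

```text
0.0165 0.008 -0.011 [277. 479.]
0.0165 0.008 0.011 [238. 472.]
0.0165 0.014 -0.011 [277. 471.]
0.0165 0.014 0.011 [238. 463.]
0.0165 0.02 -0.011 [278. 462.]
0.0165 0.02 0.011 [239. 454.]
0.0165 0.026 -0.011 [279. 453.]
0.0165 0.026 0.011 [239. 445.]
0.031 0.008 -0.011 [270. 495.]
0.031 0.008 0.011 [231. 487.]
0.031 0.014 -0.011 [271. 486.]
0.031 0.014 0.011 [232. 478.]
0.031 0.02 -0.011 [272. 477.]
0.031 0.02 0.011 [232. 469.]
0.031 0.026 -0.011 [272. 468.]
0.031 0.026 0.011 [233. 460.]
```

Emit:
{"api": "step_arm", "payload": {"moves": [{"rx": 0,"ry": 0,"rz": 0,"dx": 0,"dy": -1,"dz": 45,"gripper": 1},{"rx": 0,"ry": 0,"rz": 0,"dx": 0,"dy": 0,"dz": 35,"gripper": 1},{"rx": 0,"ry": 0,"rz": 0,"dx": 0,"dy": 0,"dz": 25,"gripper": 1},{"rx": 0,"ry": 0,"rz": 0,"dx": 0,"dy": 0,"dz": 15,"gripper": 1},{"rx": 0,"ry": 0,"rz": 0,"dx": 0,"dy": 0,"dz": 5,"gripper": 1},{"rx": 0,"ry": 0,"rz": 0,"dx": 0,"dy": 0,"dz": 0,"gripper": 1},{"rx": 0,"ry": 0,"rz": 0,"dx": 0,"dy": 0,"dz": 0,"gripper": 1}]}}

```text
clock: 21.0
tcp_pos: [0.5157, 0.3225, 0.0313]
orientation: [-3.118, -0.377, -0.002]
contact_force: [0.9, 0.5, -0.4]
grip_width: 0.0853
gripper_force: 0.0
```

Run:
```python
from h import *
go([.5155,.321,.029]);print(r.get_obs()['contact_force'])
```

```text
tcp [0.5157 0.3225 0.0313] shift mm [-0.5  1.4  2.3] q [-0.41  0.67 -0.34  1.85  0.34  0.68 -2.27] z [ 0.001  0.001 -1.   ] [ 0.238 -0.971 -0.001]
[ 0.86495107  0.53028605 -0.4342518 ]
```

Emit:
{"api": "step_arm", "payload": {"moves": [{"rx": 0,"ry": 0,"rz": 0,"dx": 0,"dy": 0,"dz": 1,"gripper": 1},{"rx": 0,"ry": 0,"rz": 0,"dx": 0,"dy": 0,"dz": 0,"gripper": -1},{"rx": 0,"ry": 0,"rz": 0,"dx": 0,"dy": 0,"dz": 0,"gripper": -1},{"rx": 0,"ry": 0,"rz": 0,"dx": 0,"dy": 0,"dz": 0,"gripper": -1},{"rx": 0,"ry": 0,"rz": 0,"dx": 0,"dy": 0,"dz": 0,"gripper": -1},{"rx": 0,"ry": 0,"rz": 0,"dx": 0,"dy": 0,"dz": 0,"gripper": -1},{"rx": 0,"ry": 0,"rz": 0,"dx": 0,"dy": 0,"dz": 0,"gripper": -1},{"rx": 0,"ry": 0,"rz": 0,"dx": 0,"dy": 0,"dz": 0,"gripper": -1},{"rx": 0,"ry": 0,"rz": 0,"dx": 0,"dy": 0,"dz": 0,"gripper": -1}], "grip_force": 50}}

```text
clock: 22.12
tcp_pos: [0.5153, 0.3222, 0.0297]
orientation: [-3.119, -0.377, -0.001]
contact_force: [-1.2, 0.0, 6.0]
grip_width: 0.0445
gripper_force: 51.1
```

Run:
```python
from h import *
go([.5972,-.103,.15])
```

```text
tcp [0.5153 0.3222 0.0297] shift mm [ -21.8  432.5 -120.3] q [-0.41  0.67 -0.34  1.85  0.34  0.67 -2.27] z [ 0.001  0.    -1.   ] [ 0.238 -0.971 -0.   ]
```

Emit:
{"api": "step_arm", "payload": {"moves": [{"rx": 0,"ry": 0,"rz": 0,"dx": 0,"dy": 0,"dz": -20,"gripper": -1},{"rx": 0,"ry": 0,"rz": 0,"dx": 0,"dy": 0,"dz": -45,"gripper": -1},{"rx": 0,"ry": 0,"rz": 0,"dx": 0,"dy": 0,"dz": -55,"gripper": -1},{"rx": 0,"ry": 0,"rz": 0,"dx": -1,"dy": 20,"dz": 0,"gripper": -1},{"rx": 0,"ry": 0,"rz": 0,"dx": -2,"dy": 40,"dz": 0,"gripper": -1},{"rx": 0,"ry": 0,"rz": 0,"dx": -2,"dy": 45,"dz": 0,"gripper": -1},{"rx": 0,"ry": 0,"rz": 0,"dx": -2,"dy": 45,"dz": 0,"gripper": -1},{"rx": 0,"ry": 0,"rz": 0,"dx": -2,"dy": 45,"dz": 0,"gripper": -1},{"rx": 0,"ry": 0,"rz": 0,"dx": -3,"dy": 45,"dz": 0,"gripper": -1},{"rx": 0,"ry": 0,"rz": 0,"dx": -3,"dy": 45,"dz": 0,"gripper": -1},{"rx": 0,"ry": 0,"rz": 0,"dx": -3,"dy": 45,"dz": 0,"gripper": -1},{"rx": 0,"ry": 0,"rz": 0,"dx": -2,"dy": 45,"dz": 0,"gripper": -1},{"rx": 0,"ry": 0,"rz": 0,"dx": -1,"dy": 35,"dz": 0,"gripper": -1},{"rx": 0,"ry": 0,"rz": 0,"dx": -1,"dy": 23,"dz": 0,"gripper": -1},{"rx": 0,"ry": 0,"rz": 0,"dx": 0,"dy": 0,"dz": 0,"gripper": -1},{"rx": 0,"ry": 0,"rz": 0,"dx": 0,"dy": 0,"dz": 0,"gripper": -1}]}}

```text
clock: 24.12
tcp_pos: [0.5963, -0.1027, 0.149]
orientation: [-3.118, -0.378, 0.001]
contact_force: [0.7, 0.7, -0.7]
grip_width: 0.0446
gripper_force: 51.3
```

Run:
```python
from h import *
go([.5972,-.103,.0347])
```

```text
tcp [ 0.5963 -0.1027  0.149 ] shift mm [  0.9   0.7 114.3] q [ 0.31  0.5  -0.32  1.8   0.2   0.87 -1.43] z [-0.001  0.001 -1.   ] [ 0.239 -0.971 -0.001]
```

Emit:
{"api": "step_arm", "payload": {"moves": [{"rx": 0,"ry": 0,"rz": 0,"dx": 1,"dy": 0,"dz": 45,"gripper": -1},{"rx": 0,"ry": 0,"rz": 0,"dx": 0,"dy": 0,"dz": 35,"gripper": -1},{"rx": 0,"ry": 0,"rz": 0,"dx": 0,"dy": 0,"dz": 20,"gripper": -1},{"rx": 0,"ry": 0,"rz": 0,"dx": 0,"dy": 0,"dz": 10,"gripper": -1},{"rx": 0,"ry": 0,"rz": 0,"dx": 0,"dy": 0,"dz": 2,"gripper": -1},{"rx": 0,"ry": 0,"rz": 0,"dx": 0,"dy": 0,"dz": 0,"gripper": -1},{"rx": 0,"ry": 0,"rz": 0,"dx": 0,"dy": 0,"dz": 0,"gripper": -1}]}}

```text
clock: 25.0
tcp_pos: [0.5986, -0.1036, 0.0383]
orientation: [3.118, 0.377, 0.003]
contact_force: [0.4, -0.7, -0.5]
grip_width: 0.0444
gripper_force: 51.3
```

Emit:
{"api": "step_arm", "payload": {"moves": [{"rx": 0,"ry": 0,"rz": 0,"dx": -1,"dy": 0,"dz": 2,"gripper": -1},{"rx": 0,"ry": 0,"rz": 0,"dx": 0,"dy": 0,"dz": 1,"gripper": -1},{"rx": 0,"ry": 0,"rz": 0,"dx": 0,"dy": 0,"dz": 0,"gripper": -1},{"rx": 0,"ry": 0,"rz": 0,"dx": 0,"dy": 0,"dz": 0,"gripper": -1}]}}

```text
clock: 25.5
tcp_pos: [0.5969, -0.1038, 0.0347]
orientation: [3.119, 0.377, -0.0]
contact_force: [-2.8, -0.9, 5.8]
grip_width: 0.045
gripper_force: 51.9
```

Emit:
{"api": "step_arm", "payload": {"moves": [{"rx": 0,"ry": 0,"rz": 0,"dx": 0,"dy": 0,"dz": 0,"gripper": 0.2},{"rx": 0,"ry": 0,"rz": 0,"dx": 0,"dy": 0,"dz": 0,"gripper": 0.5},{"rx": 0,"ry": 0,"rz": 0,"dx": 0,"dy": 0,"dz": 0,"gripper": 1},{"rx": 0,"ry": 0,"rz": 0,"dx": 0,"dy": 0,"dz": 0,"gripper": 1},{"rx": 0,"ry": 0,"rz": 0,"dx": 0,"dy": 0,"dz": 0,"gripper": 1},{"rx": 0,"ry": 0,"rz": 0,"dx": 0,"dy": 0,"dz": 0,"gripper": 1},{"rx": 0,"ry": 0,"rz": 0,"dx": 0,"dy": 0,"dz": -20,"gripper": 1},{"rx": 0,"ry": 0,"rz": 0,"dx": 0,"dy": 0,"dz": -40,"gripper": 1},{"rx": 0,"ry": 0,"rz": 0,"dx": 0,"dy": 0,"dz": -55,"gripper": 1},{"rx": 0,"ry": 0,"rz": 0,"dx": 0,"dy": 0,"dz": -55,"gripper": 1},{"rx": 0,"ry": 0,"rz": 0,"dx": 0,"dy": 50,"dz": 0,"gripper": 1},{"rx": 0,"ry": 0,"rz": 0,"dx": 0,"dy": 60,"dz": 0,"gripper": 1},{"rx": 0,"ry": 0,"rz": 0,"dx": 0,"dy": 60,"dz": 0,"gripper": 1},{"rx": 0,"ry": 0,"rz": 0,"dx": 0,"dy": 60,"dz": 0,"gripper": 1},{"rx": 0,"ry": 0,"rz": 0,"dx": 0,"dy": 60,"dz": 0,"gripper": 1},{"rx": 0,"ry": 0,"rz": 0,"dx": 0,"dy": 60,"dz": 0,"gripper": 1},{"rx": 0,"ry": 0,"rz": 0,"dx": 0,"dy": 0,"dz": 0,"gripper": 1},{"rx": 0,"ry": 0,"rz": 0,"dx": 0,"dy": 0,"dz": 0,"gripper": 1}]}}

```text
clock: 27.75
tcp_pos: [0.6805, -0.4429, 0.2051]
orientation: [-3.118, -0.377, -0.002]
contact_force: [0.3, 0.6, -0.2]
grip_width: 0.0854
gripper_force: 0.0
```

Run:
```python
from h import *
s=r.grab_frame('side')[120:320,170:410];t=r.grab_frame('top')[140:300,120:500]
cv2.imwrite('pics/sE.png',cv2.resize(s,None,fx=3,fy=3));cv2.imwrite('pics/tE.png',cv2.resize(t,None,fx=2,fy=2))
```

```text
(no output)
```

View pics/sE.png

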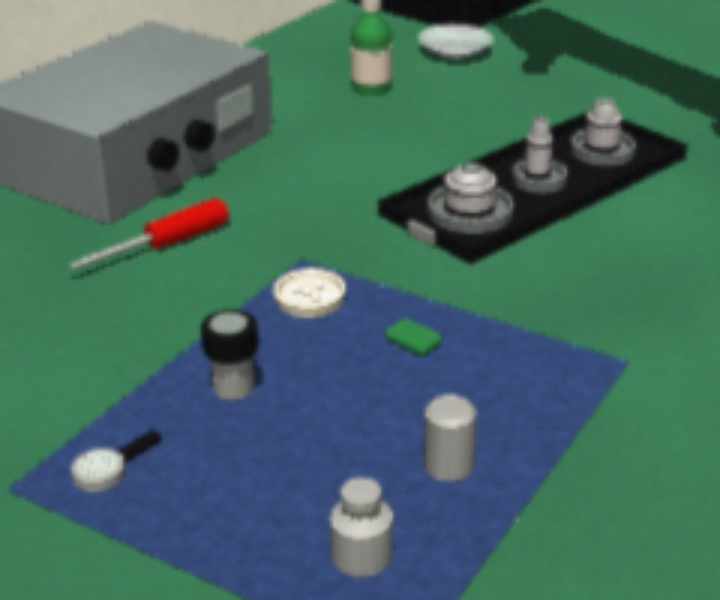

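View pics/tE.png

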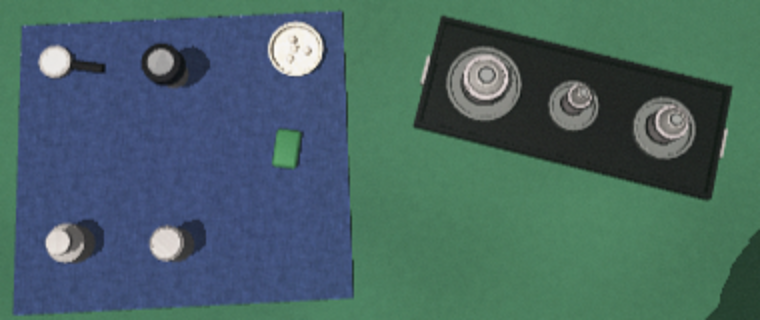

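All three objectives stand upright inside their wells: stout at (485,80), slim at (575,100) and middle at (668,125) in the top crop. The eyepiece, weight and cap are where they were, so I'm handing in.

```bash
python3 -c "
from bench import r
print(r.hand_in())"
```

```text
the job is handed in; nothing more can be done
None
```

I put the slim, middle and stout objectives upright in their narrow, middle and wide wells, left the eyepiece, weight and post cap untouched, and handed the job in at about 28 s; no verdict came back.

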